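# Bring the stoppered cell into the photometer's light path

## Task

The stoppered cell is to be measured in the small photometer on the bench. Press down the front of its latched cover so that it pops open, push the cell carriage fully to the stop that brings the stoppered cell into the light path between the two dark blocks, then swing the cover down and press it until it stays latched shut. Only touch, press and push with the fingers: lift nothing, leave both cells sitting in the carriage, and do not disturb the beaker, small bottle and tube rack beside the photometer.

Things in the scene. Friction and masses are not known exactly. Their poses are not given: they have to be found in the camera images.
- photometer: White photometer, fixed to the bench, 235 mm deep (x -125 to 110), 180 mm wide, flat deck 60 mm above the bench. Origin: centre of its underside. x points from its front (sloping console, nearest the robot) to its rear, y to the left, z up. Under the cover, on the deck: carriage on rails along y at x = -14 mm, two dark blocks, a catch; beside the carriage (|y| over 35 mm) the deck is free.
- cover (a joint): Angle of the grey cover, rad: 0 shut and latched, 1.52 right open, -0.068 pressed to its hard end. Push-push latch: from shut, press below -0.045 and let go, and a damped spring swings it open in 1 to 2 s; from open, push it down past 0 to below -0.045 and let go, and it rests latched at 0. Each further full press changes over again. About 4 N at the pad move it; 6 to 12 N reach the end.
- press_pad (a point): Ribbed pad on the cover's flat top, in the middle, 17 mm behind the front edge, 98 mm from the hinge along the top and 53 mm above the hinge when shut (113 mm above the bench). Moves with the cover; x axis along the top towards the rear edge, z out of the top face.
- cover_hinge (a point): Middle of the hinge line (along the photometer's y) at deck height, at the cover's rear lower edge. The cover is a hood open below, 115 mm deep, 130 mm wide, 53 mm high. Right open it lies back behind the hinge: its flat top stands upright facing the rear, 53 mm behind the hinge line, up to 175 mm above the bench. The spring presses back with 2 to 4 N at its free edge all the way down.
- carriage (a joint): Position of the bare metal cell carriage along the photometer's y, m: 0 = parked midway (no cell in the light path), +0.015 and -0.015 = its two end stops. It stays where it is left; about 2 N move it.
- carriage_mid (a point): Centre of the carriage, 15 mm above the deck. It is 24 mm along x, 60 mm along y; its flat end plates, 30 mm high, face +y and -y and are what to push. Two open pockets 15 mm either side of its centre hold the cells: at the +0.015 stop the cell on its -y side is in the light path, at -0.015 the one on its +y side. Its rails, 4 mm high, end at y -52 and 52 mm.
- stoppered_cell_centre (a point): Centre of the square clear cell that has a round white stopper: 12.5 mm square, 36 mm tall, 43 mm with the 15 mm stopper. It stands loose in one of the two pockets, 3 mm above the deck; this point lies 18 mm above its underside.
- open_cell_centre (a point): Centre of the other clear cell, the same but without stopper, 36 mm tall, in the other pocket; this point lies 18 mm above its underside.
- light_path (a point): Fixed point of the photometer, 16.5 mm above the deck at x = -14, y = 0 mm, where the light passes along x between the dark blocks: lamp (x -48 to -30 mm) and detector (x 2 to 26), both y -12 to 12 and 30 mm high. The two-piece catch, 12 mm high, stands at x -61 to -51, y -19 to 19 mm.
- beaker: Clear beaker, 53 mm across, 70 mm tall, loose on the bench to the right of the photometer. Origin: centre of its underside.
- small_bottle: Small bottle, 45 mm across, 92 mm tall, loose, left of the photometer's rear. Origin: centre of its underside.
- tube_rack: Low rack with micro tubes, 48 x 112 x 32 mm, loose, left of the photometer's front. Origin: centre of its underside.

How it is judged:
On the way, in this order (a step that is already met when the one before it is completed fails the run):
1. the cover has popped open (value of joint cover above 1.2 rad), for 0.2 s.
2. with the cover open, the stoppered cell is brought into the light path (value of joint cover above 0.6 rad and y of stoppered_cell_centre in the frame of light_path between -0.003 and 0.003 m), for 0.2 s.
At the end, for the whole second after the job is handed in: The cover is shut and held by its latch alone (angle within 0.02 rad of shut), the stoppered cell stands upright in its pocket within 3 mm of the light path along the carriage's travel, and the open cell stands upright in the other pocket (value of joint cover between -0.02 and 0.02 rad and y of stoppered_cell_centre in the frame of light_path between -0.003 and 0.003 m and horizontal distance between stoppered_cell_centre and light_path below 0.005 m and distance between each of stoppered_cell_centre, open_cell_centre and carriage_mid below 0.02 m and angle between each of stoppered_cell_centre, open_cell_centre's own z axis and vertical below 0.15 rad); the robot touches nothing.
It fails at once if a cell is lifted out of its pocket (z of any of stoppered_cell_centre, open_cell_centre in the frame of light_path above 0.014 m).
It fails at once if the beaker, bottle or tube rack is shifted or lifted by more than 25 mm, or knocked over (distance of any of beaker, small_bottle, tube_rack from where it was at the start of the episode above 0.025 m or angle between any of beaker, small_bottle, tube_rack's own z axis and vertical above 0.5 rad).
It also fails if it takes over 56 s, if anything falls off the work surface, if the arm or the gripper's body presses on something with over 40 N, if the wrist force passes 120 N, or if a joint passes its speed limit or range.

## Robot

A 7-joint arm with a two-finger parallel gripper is mounted at the origin on a cart in front of the work surface, level with it; the furniture and walls round the work are solid. World frame = base frame: x ahead of the robot, y to its left, z up, the work surface at z = 0. Lengths are in m, angles in rad, forces in N, time in s.
With the tool pointing down it reaches from about 0.425 to 0.825 m from the base axis. Payload 3.6 kg.
Tool frame: the origin (TCP) lies between the finger pads; the fingertips stand 8 mm ahead of it and the grasp point (between the pads) lies 11 mm behind it; z points along the fingers, y is the line along which they close (so a half turn about z gives the same grasp; the last joint's range is limited). The gripper opens to 85 mm and grips with 20 to 120 N. Pads are 22 mm wide; open, the fingers measure 114 mm over their backs; the gripper's body (76 mm by 85 mm) begins 54 mm behind the grasp point. The pads swing forward as they close: fully open they stand 13 mm farther back than shut.
Start: joints at [-1.167, 0.615, -0.013, 1.423, 0.008, 1.103, -0.04], TCP at [0.271, 0.591, 0.212] pointing down, gripper open.
Joint ranges: [-3.12, 3.12], [-0.3, 2.06], [-1.34, 1.32], [0.26, 2.42], [-1.36, 4.5], [0.01, 1.98], [-2.84, 2.84]. Speed limits (rad/s): [2.79, 2.79, 3.14, 3.14, 3.14, 3.14, 3.14].

## Interface

Orientations are given as a rotation vector (axis times angle).
In Python, from bench import robot gives the robot as it stands.
- The arm moves only by the tool servo_tool, never from a script. Its argument "deltas" is a list that holds one entry, the list of rows, each a list of 7 numbers: the shift along the tool's x, y, z as a fraction of full scale, then the turn, a rotation vector about the tool's x, y, z as a fraction of full scale, then the opening, from -1 (shut) to 1 (fully open). A call has 1 to 20 rows; each row shifts and turns the commanded pose from where the row before left it, along the tool's axes as they then stand; what a row does not reach is not made up. Full scale, the value 1, is 100 mm for a shift and pi rad for a turn. A row lasts 1/10 s, in which the tool goes at most 50 mm and 8.59 degrees, less where a joint would pass 70% of its speed; a pose out of reach is approached as far as the arm can. A call with a number of a shift or a turn outside -1 to 1 is refused whole. A call with a gripper value outside its range is refused whole. The fingers move at their own pace and stop on an object; the grip force is fixed at half the most. Time passes only in rows, so rows that do not move let the fingers close. It gives the time, the measured TCP pose, the force, the opening and the grip force at its end, in the units of the state.
- robot.get_obs(): the state, without advancing time (a new reading comes with each control period).
- robot.capture(name): name is "scene" or "top" or "wrist"; returns the picture (400x640x3 uint8, red, green, blue); there is no depth.
- robot.camera_info(name): a dict with "fx", "fy", "cx", "cy" (pixels), "pose" (4x4, takes a point from camera to world coordinates); the wrist camera has in their place "T_tool_cam" (4x4, takes a point from camera to tool coordinates, whose origin is the TCP and whose axes are the flange's). Camera axes: x right, y up, looking along -z (the intrinsics and any distortion apply to the point x, -y, -z); pixel columns grow to the right and rows downward; lengths in m; the calibration is good to about 2 mm. The wrist camera is an equidistant fisheye: a pixel r from the principal point sees the ray r / f radians off the axis. A picture is of the moment at which its call begins: read the wrist's pose just before it. camera_info takes no time and is no camera call.
- robot.sign_off(): hands the job in; it is judged then, once.
The state is a dict: "clock": time; "joint_positions": joint angles; "qvel": joint speeds; "tau": joint torques, N m; "ee_pos": TCP position; "orientation": TCP orientation; "contact_force": force on the tool from outside, world axes, zero at the start; "moment": the same for the moment, N m; "finger_gap": finger opening in m; "gripper_force": force on a finger pad.
Only numpy, scipy, OpenCV 4.12 (cv2) and the standard library are available. Lean on these libraries where they do the work, as an engineer would, in place of code of your own. Each camera call takes 0.05 s, during which the arm holds its last target. There are 200 camera calls.

## Working session

There is one attempt and no reset: what is moved stays moved. The work goes in short steps, Python scripts to look and compute and a tool call to move; the robot and the scene stay as the last step left them, time stands still between calls to the robot, and variables do not carry over. Pictures are saved under pics/ and viewed, at most 10 in all, crops included, and the job is handed in when it is done.

Besides the shell and the picture viewer there is one more tool, called in YAML: its name, and indented under it one key for each argument. servo_tool: Moves the arm, as the interface text tells. Shift numbers are shares of 100 mm and turn numbers shares of pi rad, none past 1 either way. Its arguments: {"type":"object","properties":{"deltas":{"type":"array","items":{"type":"array","items":{"type":"array","items":{"type":"number"}}}}},"required":["deltas"]}

```bash
mkdir -p pics
python3 - <<'E'
from bench import robot
import cv2,numpy as np
np.set_printoptions(precision=4,suppress=True)
o=robot.get_obs()
for k in o: print(k,np.array(o[k]))
for n in("scene","top"):
    cv2.imwrite(f"pics/{n}0.png",robot.capture(n)[:,:,::-1]); print(n,robot.camera_info(n))
print(robot.camera_info("wrist"))
E
```

```text
clock 0.0
joint_positions [-1.1665  0.6159 -0.0126  1.4249  0.0081  1.1034 -0.0404]
qvel [-0.0003 -0.0002 -0.0002 -0.0018  0.0022 -0.     -0.0005]
tau [ -0.     -46.9215   0.2594 -17.1032   0.01     0.0097  -0.    ]
ee_pos [0.2711 0.5899 0.2107]
orientation [-0.6712 -3.0685  0.004 ]
contact_force [ 1.5759  0.8687 -0.2091]
moment [ 0.0024  0.0147 -0.0101]
gripper_force 0.0
finger_gap 0.08547676327689138
scene {'fx': 371.09470592623984, 'fy': 371.09470592623984, 'cx': 316.22205344887976, 'cy': 202.74154973957152, 'pose': array([[-0.0699,  0.7989, -0.5975,  0.0373],
       [-0.9975, -0.0524,  0.0465,  0.    ],
       [ 0.0058,  0.5992,  0.8006,  0.7889],
       [ 0.    ,  0.    ,  0.    ,  1.    ]])}
top {'fx': 453.6899399642936, 'fy': 453.6899399642936, 'cx': 325.3289762469605, 'cy': 202.4729529399081, 'pose': array([[ 0.0102,  0.9899, -0.1413,  0.3703],
       [-0.9999,  0.0086, -0.0119, -0.0519],
       [-0.0106,  0.1414,  0.9899,  1.104 ],
       [ 0.    ,  0.    ,  0.    ,  1.    ]])}
{'fx': 309.70691628693146, 'fy': 309.70691628693146, 'cx': 313.02858112827727, 'cy': 204.24572147857685, 'T_tool_cam': array([[-0.0001,  0.9654,  0.2606,  0.0668],
       [ 1.    , -0.0004,  0.0016,  0.0001],
       [ 0.0017,  0.2606, -0.9654, -0.1624],
       [ 0.    ,  0.    ,  0.    ,  1.    ]])}
```

View pics/scene0.png

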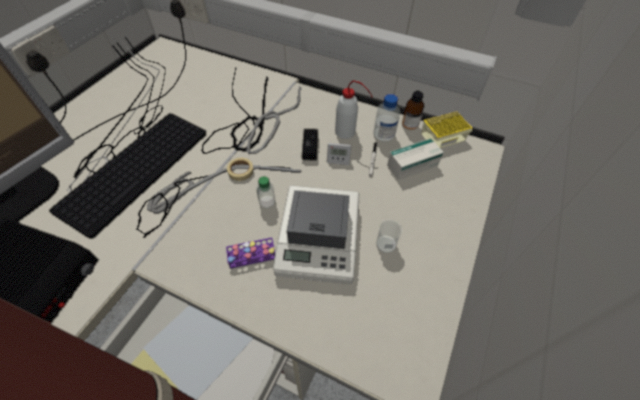

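View pics/top0.png

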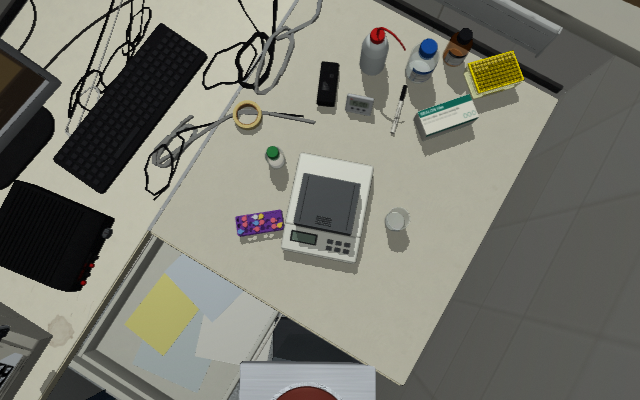

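The photometer is near (328,208) in the top view and (320,232) in the scene view. The cover's pad faces the robot, the rack and bottle are to the left, and the beaker is to the right. I'll enlarge it to get accurate corners.

Run:
```python
import cv2
a=cv2.imread("pics/top0.png")[148:268,276:416]
cv2.imwrite("pics/topc.png",cv2.resize(a,None,fx=5,fy=5,interpolation=cv2.INTER_CUBIC)[:600])
```

```text
(no output)
```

View pics/topc.png

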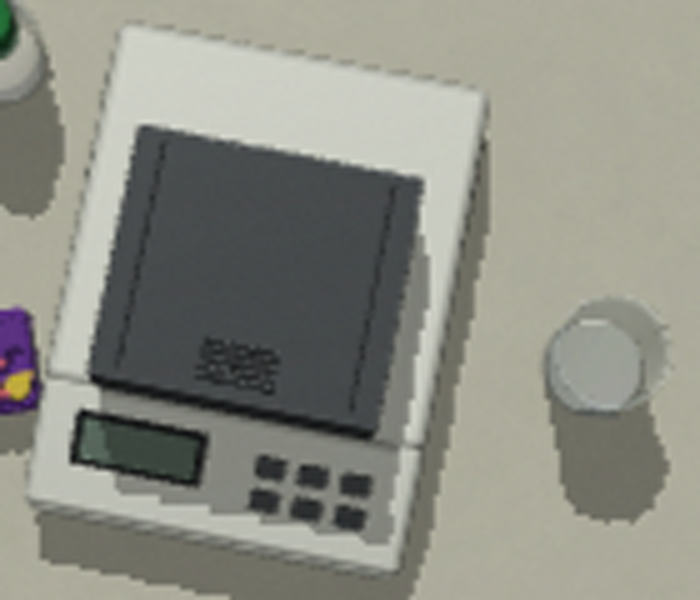

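```bash
cat > h.py <<'E'
import numpy as np,cv2
from bench import robot
from scipy.optimize import least_squares
from scipy.spatial.transform import Rotation as R
np.set_printoptions(precision=4,suppress=True)
def proj(n,P):
    c=robot.camera_info(n); T=np.linalg.inv(c["pose"]); q=np.atleast_2d(P)@T[:3,:3].T+T[:3,3]
    return np.c_[c["cx"]+c["fx"]*q[:,0]/-q[:,2], c["cy"]+c["fy"]*q[:,1]/q[:,2]]
def ph(p,L):
    c,s=np.cos(p[2]),np.sin(p[2]); L=np.atleast_2d(L)
    return np.c_[p[0]+c*L[:,0]-s*L[:,1],p[1]+s*L[:,0]+c*L[:,1],L[:,2]]
E
python3 - <<'E'
from h import *
px=np.array([[140,127],[423,179],[369,429],[93,376],[125,25],[485,93],[50,377],[420,447]])/5+[276,148]
def L(p): 
    h,cr=p[3],p[4]
    return [[h,.065,.113],[h,-.065,.113],[h-.115,-.065,.113],[h-.115,.065,.113],[.11,.09,.06],[.11,-.09,.06],[cr,.09,.06],[cr,-.09,.06]]
f=lambda p:(proj("top",ph(p,L(p)))-px).ravel()
r=least_squares(f,[.55,-.05,0,.045,-.07]);p=r.x
print(p,r.fun.reshape(-1,2))
# bench objects beaker & scene check
print(proj("scene",ph(p,L(p))))
print("pad",ph(p,[p[3]-.098,0,.113]),"hinge",ph(p,[p[3],0,.06]),"carr",ph(p,[-.014,0,.075]))
# beaker bench pos
print(proj("top",[[.55,-.2,.07]]))
a=cv2.imread("pics/scene0.png")[170:290,220:420]
cv2.imwrite("pics/scc.png",cv2.resize(a,None,fx=4,fy=4,interpolation=cv2.INTER_CUBIC))
E
```

```text
[ 0.5131 -0.045  -0.1832  0.0542 -0.0597] [[-0.3454 -0.6426]
 [ 0.4688 -0.1212]
 [ 1.7139  0.7692]
 [-1.3606  0.0263]
 [-1.716  -0.3332]
 [ 1.3384  0.2218]
 [-1.3993 -0.4961]
 [ 1.2316  0.4286]]
[[294.441  191.3166]
 [350.2489 196.5055]
 [347.0825 239.0663]
 [286.4985 232.9913]
 [288.8016 186.3512]
 [359.8454 192.9024]
 [277.0239 243.9888]
 [356.5776 252.1297]]
pad [[ 0.47   -0.0371  0.113 ]] hinge [[ 0.5663 -0.0549  0.06  ]] carr [[ 0.4993 -0.0425  0.075 ]]
[[395.012  189.2784]]
```

View pics/scc.png

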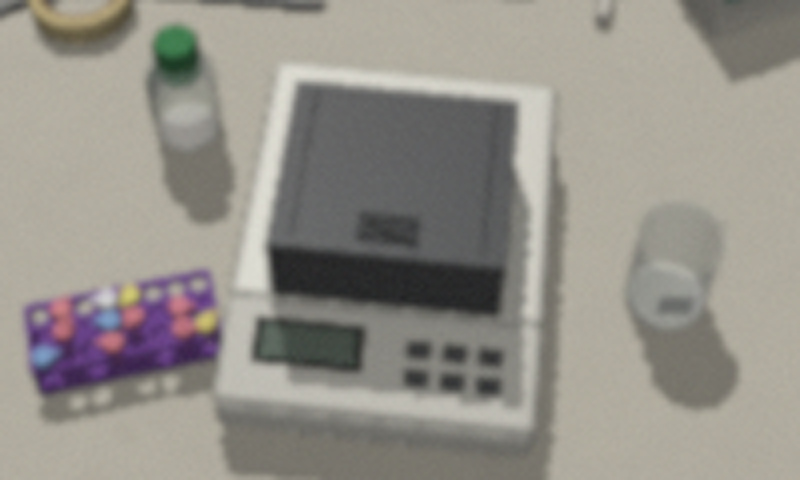

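The scene crop shows the cover's top corners at about (297,85), (517,101), (502,265) and (272,247), with the pad at (388,229). I'll fit both views together.

Run:
```python
from h import *
px=np.array([[140,127],[423,179],[377,426],[93,376],[125,25],[485,93],[236,364]])/5+[276,148]
ps=np.array([[297,85],[517,101],[502,265],[272,247],[285,66],[552,90],[388,229]])/4+[220,170]
e=.002
def L(p): 
    h=p[3]
    return [[h,.065,.113],[h,-.065,.113],[h-.115,-.065,.113],[h-.115,.065,.113],[.11,.088,.06],[.11,-.088,.06],[h-.098,0,.113]]
f=lambda p:np.r_[(proj("top",ph(p,L(p)))-px).ravel(),(proj("scene",ph(p,L(p)))-ps).ravel()]
r=least_squares(f,[.55,-.05,0,.045]);p=r.x
print(p,r.fun.reshape(-1,2))
np.save("p.npy",p)
print("pad",ph(p,[p[3]-.098,0,.113]),"hinge",ph(p,[p[3],0,.06]),"carr",ph(p,[-.014,0,.075]))
# objects
for n,(pt,sc,z) in dict(beaker_rimcentre=([394.5,221],[390,0],.07)).items():
    g=least_squares(lambda q:(proj("top",[[q[0],q[1],z]])-pt).ravel(),[.5,0]).x; print(n,g)
for n,pt,z in (("bottlecap",[272,153],.092),("rackL",[236,224],.03),("rackR",[283,213],.03)):
    g=least_squares(lambda q:(proj("top",[[q[0],q[1],z]])-pt).ravel(),[.5,0]).x; print(n,g)
o=robot.get_obs();print(R.from_rotvec(o["orientation"]).as_matrix())
```

```text
[ 0.5134 -0.0449 -0.1809  0.0559] [[-0.3285 -1.4721]
 [ 0.4954 -1.0902]
 [ 0.2652  0.3924]
 [-1.2205 -0.8066]
 [-1.0723 -0.2486]
 [ 0.3419 -0.1777]
 [ 0.7292 -0.4125]
 [ 0.1654 -0.5649]
 [ 0.9072  0.5077]
 [ 1.6147  1.9455]
 [-1.394   0.5089]
 [-1.8442 -0.1201]
 [ 0.8696  0.1563]
 [ 0.5714  1.3012]]
pad [[ 0.472  -0.0373  0.113 ]] hinge [[ 0.5684 -0.0549  0.06  ]] carr [[ 0.4996 -0.0424  0.075 ]]
beaker_rimcentre [ 0.4764 -0.198 ]
bottlecap [0.6282 0.0837]
rackL [0.47   0.1731]
rackR [0.4973 0.0617]
[[-0.9086  0.4176 -0.0009]
 [ 0.4176  0.9086 -0.0021]
 [-0.     -0.0023 -1.    ]]
```

```bash
cat >> h.py <<'E'
p=np.load("p.npy"); 
c,s=np.cos(p[2]),np.sin(p[2])
RD=np.array([[-c,-s,0],[-s,c,0],[0,0,-1]])   # tool x = -photometer x, tool y = photometer y
def to(L,show=True):
    "shift (units of 100 mm, tool axes) to photometer-frame TCP target L, and turn needed first"
    o=robot.get_obs(); Rc=R.from_rotvec(o["orientation"]).as_matrix()
    t=R.from_matrix(Rc.T@RD).as_rotvec()/np.pi
    d=RD.T@(ph(p,L)[0]-o["ee_pos"])/.1
    loc=-RD.T@(np.array([p[0],p[1],0])-o["ee_pos"])*[-1,1,-1]
    print("clock %.2f"%o["clock"],"TCP(ph)",loc,"turn",t,"shift",d,"F",o["contact_force"],"gap",o["finger_gap"])
E
python3 -c "
from h import *
to([p[3]-.098,0,.150])"
```

```text
clock 0.10 TCP(ph) [-0.3525  0.5809  0.2108] turn [-0.0007 -0.0001 -0.0795] shift [-3.1038 -5.809   0.6083] F [-0.0562 -0.0548  1.0184] gap 0.08531605536792329
```

servo_tool:
  deltas:
    - [[0, 0, 0, 0, 0, -0.0265, -1], [0, 0, 0, 0, 0, -0.0265, -1], [0, 0, 0, 0, 0, -0.0265, -1], [-0.18, -0.34, 0, 0, 0, 0, -1], [-0.18, -0.34, 0, 0, 0, 0, -1], [-0.18, -0.34, 0, 0, 0, 0, -1], [-0.18, -0.34, 0, 0, 0, 0, -1], [-0.18, -0.34, 0, 0, 0, 0, -1], [-0.18, -0.34, 0, 0, 0, 0, -1], [-0.18, -0.34, 0, 0, 0, 0, -1], [-0.18, -0.34, 0, 0, 0, 0, -1], [-0.18, -0.34, 0, 0, 0, 0, -1], [-0.18, -0.34, 0, 0, 0, 0, -1], [-0.18, -0.34, 0, 0, 0, 0, -1], [-0.18, -0.34, 0, 0, 0, 0, -1], [-0.18, -0.34, 0, 0, 0, 0, -1], [-0.18, -0.34, 0, 0, 0, 0, -1], [-0.18, -0.34, 0, 0, 0, 0, -1], [-0.18, -0.34, 0, 0, 0, 0, -1], [0, 0, 0, 0, 0, 0, -1]]

```text
clock: 2.1
ee_pos: [0.4577, -0.0029, 0.2118]
orientation: [0.301, 3.126, -0.006]
contact_force: [-0.7, 0.0, 0.3]
finger_gap: -0.0002
gripper_force: 0.0
```

```bash
python3 -c "
from h import *
to([p[3]-.098,0,.135])"
```

```text
clock 2.10 TCP(ph) [-0.0623  0.0313  0.2118] turn [-0.0011  0.0004 -0.0035] shift [-0.202  -0.3133  0.7677] F [-0.7064  0.0291  0.3474] gap -0.00016731622698264547
```

servo_tool:
  deltas:
    - [[-0.1, -0.155, 0.2, 0, 0, 0, -1], [-0.1, -0.155, 0.2, 0, 0, 0, -1], [0, 0, 0.2, 0, 0, -0.0035, -1], [0, 0, 0.16, 0, 0, 0, -1], [0, 0, 0, 0, 0, 0, -1]]

```text
clock: 2.6
ee_pos: [0.4688, -0.0299, 0.1339]
orientation: [-0.266, -3.124, 0.0]
contact_force: [0.4, -0.1, -0.5]
finger_gap: 0.0
gripper_force: 0.0
```

```bash
python3 -c "
from h import *
to([p[3]-.098,0,.119])
cv2.imwrite('pics/t1.png',cv2.resize(robot.capture('scene')[150:290,220:420,::-1],None,fx=4,fy=4))"
```

```text
clock 2.60 TCP(ph) [-0.0466  0.0068  0.1339] turn [-0.0002 -0.0019  0.0036] shift [-0.0447 -0.0675  0.1487] F [ 0.3965 -0.0604 -0.5244] gap 2.7462121465309554e-05
```

View pics/t1.png

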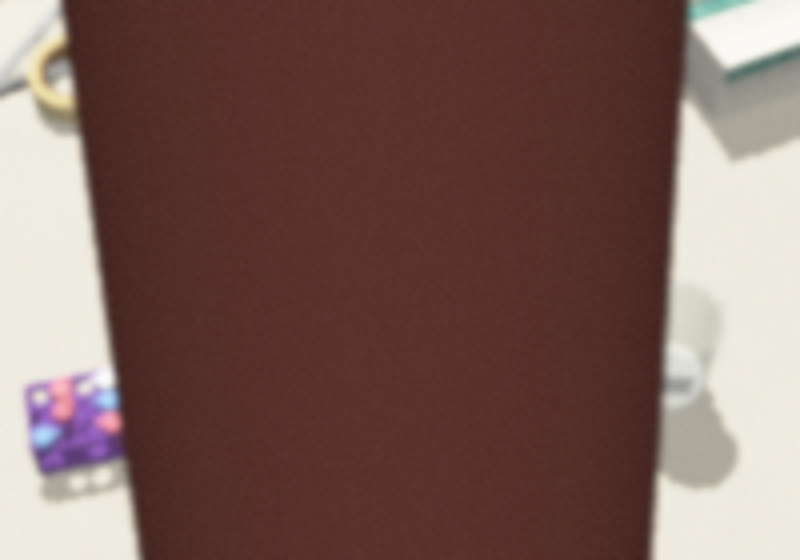

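The arm blocks the scene view, so I'll use force feedback from here on and press slowly.

servo_tool:
  deltas:
    - [[-0.04, -0.06, 0.06, 0, 0, 0, -1], [0, 0, 0.06, 0, 0, 0, -1], [0, 0, 0.03, 0, 0, 0, -1], [0, 0, 0.02, 0, 0, 0, -1], [0, 0, 0, 0, 0, 0, -1]]

```text
clock: 3.15
ee_pos: [0.4736, -0.0369, 0.1188]
orientation: [-0.266, -3.13, -0.0]
contact_force: [0.1, -0.2, -0.4]
finger_gap: -0.0
gripper_force: 0.0
```

servo_tool:
  deltas:
    - [[0, 0, 0.02, 0, 0, 0, -1], [0, 0, 0, 0, 0, 0, -1]]

```text
clock: 3.35
ee_pos: [0.4737, -0.0369, 0.1169]
orientation: [-0.266, -3.13, -0.0]
contact_force: [-0.2, -0.6, 0.5]
finger_gap: -0.0
gripper_force: 0.0
```

servo_tool:
  deltas:
    - [[0, 0, 0.02, 0, 0, 0, -1], [0, 0, 0, 0, 0, 0, -1]]

```text
clock: 3.55
ee_pos: [0.4736, -0.037, 0.1147]
orientation: [-0.267, -3.13, 0.0]
contact_force: [-0.2, -0.7, -0.8]
finger_gap: -0.0002
gripper_force: 0.0
```

servo_tool:
  deltas:
    - [[0, 0, 0.02, 0, 0, 0, -1], [0, 0, 0, 0, 0, 0, -1]]

```text
clock: 3.75
ee_pos: [0.4736, -0.037, 0.1127]
orientation: [-0.267, -3.13, 0.0]
contact_force: [0.9, -0.2, -0.1]
finger_gap: 0.0
gripper_force: 0.0
```

servo_tool:
  deltas:
    - [[0, 0, 0.015, 0, 0, 0, -1], [0, 0, 0, 0, 0, 0, -1]]

```text
clock: 3.95
ee_pos: [0.4736, -0.037, 0.1112]
orientation: [-0.267, -3.13, 0.0]
contact_force: [0.4, -0.6, -0.3]
finger_gap: -0.0
gripper_force: 0.0
```

```bash
python3 -c "
from h import *
to([p[3]-.098,0,.119])
cv2.imwrite('pics/w1.png',robot.capture('wrist')[:,:,::-1])"
```

```text
clock 3.95 TCP(ph) [-0.0405  0.0006  0.1112] turn [-0.     -0.0001  0.0035] shift [ 0.016  -0.0058 -0.0776] F [ 0.4357 -0.6117 -0.3308] gap -2.8972280893223764e-05
```

View pics/w1.png

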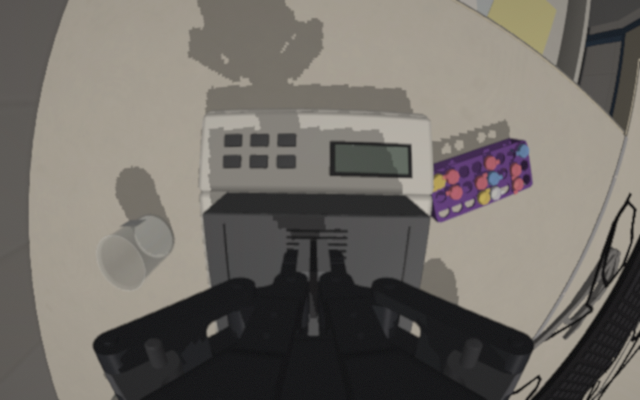

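The wrist view shows the shut fingertips at about (312,255), just behind the ribbed pad at (317,240), close above the top face. I'll keep going down in small steps.

servo_tool:
  deltas:
    - [[0, 0, 0.02, 0, 0, 0, -1], [0, 0, 0, 0, 0, 0, -1]]

```text
clock: 4.2
ee_pos: [0.4736, -0.037, 0.1092]
orientation: [-0.267, -3.13, 0.0]
contact_force: [0.3, 0.3, 0.6]
finger_gap: 0.0004
gripper_force: 0.0
```

servo_tool:
  deltas:
    - [[0, 0, 0.02, 0, 0, 0, -1], [0, 0, 0, 0, 0, 0, -1]]

```text
clock: 4.4
ee_pos: [0.4736, -0.037, 0.1072]
orientation: [-0.267, -3.13, 0.0]
contact_force: [-0.2, -0.1, -0.1]
finger_gap: 0.0001
gripper_force: 0.0
```

servo_tool:
  deltas:
    - [[0, 0, 0.02, 0, 0, 0, -1], [0, 0, 0, 0, 0, 0, -1]]

```text
clock: 4.6
ee_pos: [0.4736, -0.0371, 0.1052]
orientation: [-0.267, -3.13, 0.0]
contact_force: [-0.2, 0.4, 0.4]
finger_gap: 0.0001
gripper_force: 0.0
```

```bash
cat >> h.py <<'E'
def projw(P,pos=None,rv=None):
    if pos is None: o=robot.get_obs(); pos,rv=o["ee_pos"],o["orientation"]
    w=robot.camera_info("wrist"); T=np.eye(4); T[:3,:3]=R.from_rotvec(rv).as_matrix(); T[:3,3]=pos
    T=np.linalg.inv(T@w["T_tool_cam"]); q=np.atleast_2d(P)@T[:3,:3].T+T[:3,3]; q=q*[1,-1,-1]
    th=np.arctan2(np.hypot(q[:,0],q[:,1]),q[:,2]); n=np.hypot(q[:,0],q[:,1])
    return np.c_[w["cx"]+w["fx"]*th*q[:,0]/n, w["cy"]+w["fy"]*th*q[:,1]/n]
E
python3 - <<'E'
from h import *
pos=[.4736,-.037,.1112];rv=[-.267,-3.13,0]
h=p[3]
L=[[h-.098,0,.113],[h-.115,.065,.113],[h-.115,-.065,.113],[-.125,.09,.03],[-.125,-.09,.03]]
for dz in (0,-.02): print(projw(ph(p,np.array(L)+[0,0,dz]),pos,rv))
print("tip",projw(ph(p,[[-.0405,0,.1032]]),pos,rv))
px=np.array([[140,127],[423,179],[377,426],[93,376],[125,25],[485,93],[236,364]])/5+[276,148]
ps=np.array([[297,85],[517,101],[502,265],[272,247],[285,66],[552,90],[388,229]])/4+[220,170]
pw=np.array([[317,241],[430,214],[206,214]])
def LL(q):
    h=q[3]
    return np.array([[h,.065,.113],[h,-.065,.113],[h-.115,-.065,.113],[h-.115,.065,.113],[.11,.088,.06],[.11,-.088,.06],[h-.098,0,.113]])+[0,0,q[4]]
f=lambda q:np.r_[(proj("top",ph(q,LL(q)))-px).ravel(),(proj("scene",ph(q,LL(q)))-ps).ravel(),(projw(ph(q,LL(q)[[6,3,2]]),pos,rv)-pw).ravel()]
for k in (28,34):
    r=least_squares(lambda q:f(q)[:k],[*p,0]);print(r.x,np.abs(r.fun).max(),r.fun[28:])
E
```

```text
[[311.8684 242.2026]
 [426.7572 213.8933]
 [197.7013 211.4366]
 [424.8433 105.943 ]
 [202.1813 103.5792]]
[[312.0413 230.0697]
 [415.9866 204.6841]
 [208.7298 202.4647]
 [417.0021 106.8945]
 [210.0333 104.6944]]
tip [[311.9316 238.4915]]
[ 0.5127 -0.0448 -0.1809  0.056   0.0016] 1.8953729537242339 []
[ 0.5153 -0.0428 -0.1847  0.0557 -0.0033] 2.454470642207582 [-0.5488  1.2716 -1.2327  0.9025 -1.9465 -2.2644]
```

```bash
python3 -c "
from h import *
w=robot.capture('wrist')[:,:,::-1]
a=cv2.resize(w[170:350,210:430],None,fx=3,fy=3,interpolation=cv2.INTER_CUBIC);cv2.imwrite('pics/w2.png',cv2.convertScaleAbs(a,alpha=1.8))
print(projw([robot.get_obs()['ee_pos']-[0,0,.008]]))"
```

```text
[[312.9632 238.396 ]]
```

View pics/w2.png

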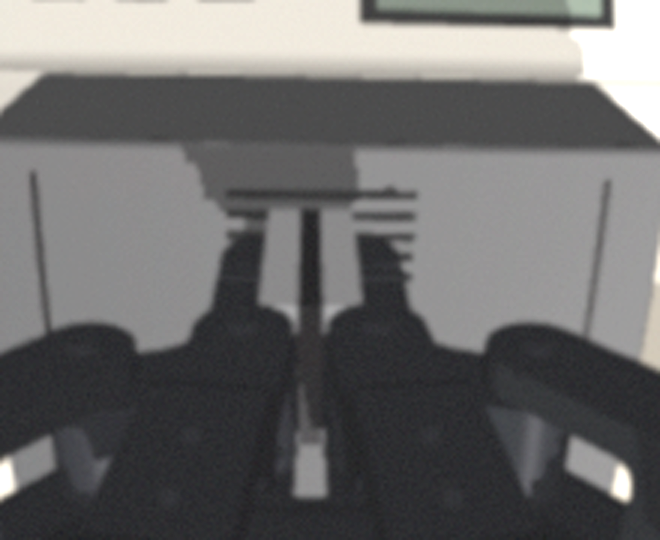

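Run:
```python
from h import *
h=p[3]
for dz in (0,-.005,-.01,-.02):
    L=np.array([[h-.115,.065,.113],[h-.115,-.065,.113],[h-.098,0,.113]])+[0,0,dz]
    L=np.r_[L,[[h-.115,.065,.06+dz],[h-.115,-.065,.06+dz]]]
    print(dz,(projw(ph(p,L))-[210,170])*3)
g=cv2.imread('pics/w2.png',0)
for y in (110,138,146,155):
    print(y,g[y,:12],g[y,-12:])
to([h-.098,0,.1])
```

```text
0 [[661.2233 140.5796]
 [-47.8846 132.8563]
 [305.5376 228.4662]
 [582.5816  73.8142]
 [ 32.624   67.8416]]
-0.005 [[652.0565 132.6861]
 [-38.5013 125.1683]
 [305.6848 218.022 ]
 [576.8631  69.0416]
 [ 38.479   63.1954]]
-0.01 [[643.3223 125.1929]
 [-29.5605 117.8705]
 [305.8244 208.1238]
 [571.3698  64.4674]
 [ 44.1035  58.7424]]
-0.02 [[627.0446 111.2993]
 [-12.897  104.3403]
 [306.083  189.8106]
 [561.0102  55.8684]
 [ 54.7105  50.3719]]
110 [154 149 138 124 108  95  89  83  78  78  76  76] [255 255 255 255 255 255 255 255 255 255 255 255]
138 [95 95 95 94 94 94 95 95 95 95 95 95] [ 77  82  86  92 104 120 135 155 178 196 210 216]
146 [133 133 131 131 131 131 131 131 131 131 131 131] [87 86 86 85 85 85 83 83 85 85 86 86]
155 [137 137 137 139 139 139 139 139 137 137 137 139] [142 142 142 142 142 142 142 142 142 142 142 143]
clock 4.65 TCP(ph) [-0.0405  0.0006  0.1053] turn [-0.     -0.0001  0.0034] shift [ 0.0163 -0.0059  0.0528] F [ 0.6911 -0.6086 -0.9135] gap 1.7003381182886446e-05
```

servo_tool:
  deltas:
    - [[0, 0, 0.02, 0, 0, 0, -1], [0, 0, 0, 0, 0, 0, -1]]

```text
clock: 4.85
ee_pos: [0.4736, -0.037, 0.1032]
orientation: [-0.267, -3.13, 0.0]
contact_force: [0.6, 0.9, -0.7]
finger_gap: 0.0
gripper_force: 0.0
```

servo_tool:
  deltas:
    - [[0, 0, 0.02, 0, 0, 0, -1], [0, 0, 0, 0, 0, 0, -1]]

```text
clock: 5.05
ee_pos: [0.4736, -0.037, 0.1012]
orientation: [-0.267, -3.13, 0.0]
contact_force: [-0.1, 0.4, -0.4]
finger_gap: 0.0003
gripper_force: 0.0
```

servo_tool:
  deltas:
    - [[0, 0, 0.02, 0, 0, 0, -1], [0, 0, 0, 0, 0, 0, -1]]

```text
clock: 5.25
ee_pos: [0.4736, -0.037, 0.0992]
orientation: [-0.267, -3.13, 0.0]
contact_force: [-0.4, 0.3, -0.5]
finger_gap: 0.0001
gripper_force: 0.0
```

servo_tool:
  deltas:
    - [[0, 0, 0.02, 0, 0, 0, -1], [0, 0, 0, 0, 0, 0, -1]]

```text
clock: 5.45
ee_pos: [0.4736, -0.037, 0.0972]
orientation: [-0.267, -3.13, 0.0]
contact_force: [-0.2, -0.7, -0.4]
finger_gap: -0.0001
gripper_force: 0.0
```

servo_tool:
  deltas:
    - [[0, 0, 0.02, 0, 0, 0, -1], [0, 0, 0, 0, 0, 0, -1]]

```text
clock: 5.65
ee_pos: [0.4736, -0.0371, 0.0952]
orientation: [-0.267, -3.13, 0.0]
contact_force: [0.4, 0.5, 0.8]
finger_gap: -0.0001
gripper_force: 0.0
```

Run:
```python
from h import *
w=robot.capture('wrist')[:,:,::-1]
a=cv2.resize(w[130:350,190:450],None,fx=2.7,fy=2.7,interpolation=cv2.INTER_CUBIC);cv2.imwrite('pics/w3.png',cv2.convertScaleAbs(a,alpha=1.8))
h=p[3]
for dz in (0,-.01,-.02):
    L=np.array([[h-.115,.065,.113],[h-.115,-.065,.113],[h-.098,0,.113],[h-.115,.065,.06],[h-.115,-.065,.06]])+[0,0,dz]
    print(dz,(projw(ph(p,L))-[190,130])*2.7)
t=robot.get_obs()['ee_pos']
for a in (-.008,.005): print((projw([t+[0,0,a],t+[-.011,0.002,a]])-[190,130])*2.7)
```

```text
0 [[666.9227 249.8506]
 [ -7.2413 242.4991]
 [328.7489 333.9814]
 [589.3124 183.5485]
 [ 72.193  177.9293]]
-0.01 [[649.1441 234.4541]
 [ 10.9532 227.5022]
 [329.0341 313.5497]
 [578.3607 174.3784]
 [ 83.4036 169.0016]]
-0.02 [[633.0319 220.6091]
 [ 27.4434 214.0179]
 [329.2902 295.2446]
 [568.2691 165.9682]
 [ 93.734  160.8142]]
[[332.001  292.6686]
 [332.5057 244.0772]]
[[331.8684 315.8474]
 [332.4075 264.2551]]
```

View pics/w3.png

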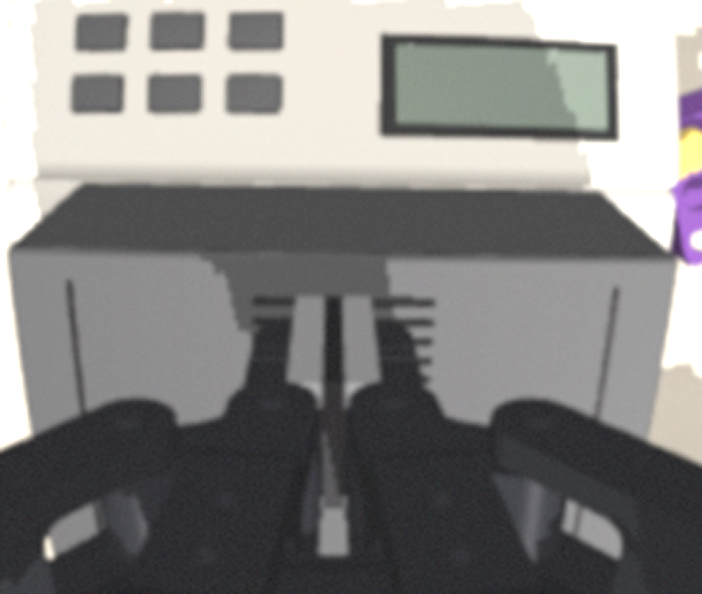

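The wrist view shows the front edge of the top face running from (12,248) to (675,258), with the pad at (343,340). The tips stay at image row 239 in every frame and aren't hidden by the cover, so they're still above it. I'll keep descending on force feedback.

servo_tool:
  deltas:
    - [[0, 0.03, 0.02, 0, 0, 0, -1], [0, 0, 0, 0, 0, 0, -1]]

```text
clock: 5.9
ee_pos: [0.4743, -0.0345, 0.0935]
orientation: [0.267, 3.13, -0.001]
contact_force: [-0.5, -1.7, 2.0]
finger_gap: -0.0002
gripper_force: 1.3
```

servo_tool:
  deltas:
    - [[0, 0, 0.02, 0, 0, 0, -1], [0, 0, 0, 0, 0, 0, -1]]

```text
clock: 6.1
ee_pos: [0.4732, -0.0342, 0.0915]
orientation: [-0.267, -3.128, 0.0]
contact_force: [-1.8, -0.9, 5.7]
finger_gap: -0.0001
gripper_force: 2.7
```

servo_tool:
  deltas:
    - [[0, 0, 0.02, 0, 0, 0, -1], [0, 0, 0, 0, 0, 0, -1]]

```text
clock: 6.3
ee_pos: [0.4721, -0.034, 0.0893]
orientation: [-0.267, -3.126, 0.0]
contact_force: [-3.4, -1.7, 5.9]
finger_gap: -0.0
gripper_force: 3.1
```

servo_tool:
  deltas:
    - [[0, 0, 0.02, 0, 0, 0, -1], [0, 0, 0, 0, 0, 0, -1]]

```text
clock: 6.5
ee_pos: [0.4714, -0.0339, 0.0878]
orientation: [-0.266, -3.124, 0.0]
contact_force: [-7.1, -0.1, 11.6]
finger_gap: -0.0001
gripper_force: 6.0
```

servo_tool:
  deltas:
    - [[0, 0, 0.02, 0, 0, 0, -1], [0, 0, 0, 0, 0, 0, -1]]

```text
clock: 6.7
ee_pos: [0.4712, -0.0338, 0.0872]
orientation: [-0.267, -3.124, -0.0]
contact_force: [-9.7, 0.2, 22.7]
finger_gap: 0.0001
gripper_force: 11.6
```

Contact came at TCP z of about 0.0945. The hard end came 7 mm lower at about 20 N, so the cover is fully pressed. Now I'll let go and retreat upward.

servo_tool:
  deltas:
    - [[0, 0, -0.3, 0, 0, 0, -1], [0.1, 0, -0.4, 0, 0, 0, -1], [0.2, 0, -0.4, 0, 0, 0, -1], [0.2, 0, -0.4, 0, 0, 0, -1], [0, 0, -0.1, 0, 0, 0, -1], [0, 0, 0, 0, 0, 0, -1], [0, 0, 0, 0, 0, 0, -1], [0, 0, 0, 0, 0, 0, -1], [0, 0, 0, 0, 0, 0, -1], [0, 0, 0, 0, 0, 0, -1], [0, 0, 0, 0, 0, 0, -1], [0, 0, 0, 0, 0, 0, -1], [0, 0, 0, 0, 0, 0, -1], [0, 0, 0, 0, 0, 0, -1], [0, 0, 0, 0, 0, 0, -1], [0, 0, 0, 0, 0, 0, -1], [0, 0, 0, 0, 0, 0, -1], [0, 0, 0, 0, 0, 0, -1], [0, 0, 0, 0, 0, 0, -1]]

```text
clock: 8.6
ee_pos: [0.425, -0.0256, 0.2454]
orientation: [-0.267, -3.13, 0.0]
contact_force: [0.1, 0.3, 0.5]
finger_gap: 0.0
gripper_force: 0.0
```

Run:
```python
from h import *
to([-.014,0,.1])
w=robot.capture('wrist')[:,:,::-1]; t=robot.capture('top')[:,:,::-1]
a=cv2.resize(w[130:400,190:450],None,fx=2,fy=2,interpolation=cv2.INTER_CUBIC)
b=cv2.resize(t[130:265,276:376],None,fx=2.7,fy=2.7,interpolation=cv2.INTER_CUBIC)
m=np.zeros((540,800,3),np.uint8); m[:,:520]=a; m[:365,520:790]=b[:365,:270]
cv2.imwrite('pics/w4.png',cv2.convertScaleAbs(m,alpha=1.3))
# predicted features in composite
L=[[-.014,0,.09],[-.014,.03,.09],[-.014,-.03,.09],[-.039,0,.09],[.014,0,.09]]
print((projw(ph(p,L))-[190,130])*2)
```

```text
clock 8.60 TCP(ph) [-0.0904  0.0031  0.2454] turn [-0.     -0.      0.0035] shift [-0.764  -0.0306  1.4542] F [0.1381 0.3379 0.46  ] gap 6.32743411654222e-06Traceback (most recent call last):
  File "<stdin>", line 6, in <module>
ValueError: could not broadcast input array from shape (364,270,3) into shape (365,270,3)
```

Run:
```python
from h import *
L=[[-.014,0,.09],[-.014,.03,.09],[-.014,-.03,.09],[-.039,0,.09],[.014,0,.09]]
print((projw(ph(p,L))-[160,130])*2.2)
w=robot.capture('wrist')[:,:,::-1]
a=cv2.resize(w[130:400,160:480],None,fx=2.2,fy=2.2,interpolation=cv2.INTER_CUBIC)
cv2.imwrite('pics/w4.png',cv2.convertScaleAbs(a,alpha=1.3))
```

```text
[[329.4861 272.3124]
 [388.2679 272.7279]
 [270.7879 271.36  ]
 [329.8483 226.4747]
 [329.1256 320.5398]]
```

View pics/w4.png

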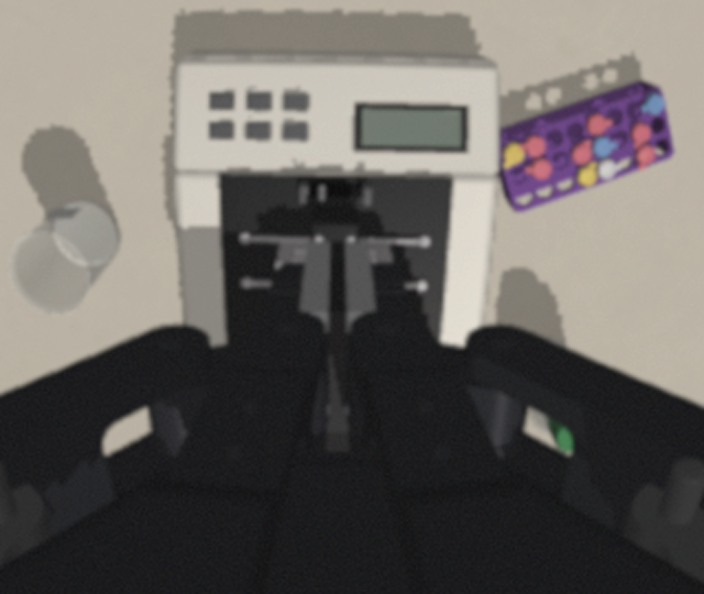

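The cover is open and the rail ends are at (245,240) and (425,242), but the fingers hide the carriage. I'll move back over the hinge so the wrist camera sees it clear.

servo_tool:
  deltas:
    - [[-0.4, 0, -0.05, 0, 0, 0, -1], [-0.4, 0, 0, 0, 0, 0, -1], [-0.4, 0, 0, 0, 0, 0, -1], [0, 0, 0, 0, 0, 0, -1], [0, 0, 0, 0, 0, 0, -1]]

```text
clock: 9.25
ee_pos: [0.5431, -0.046, 0.2496]
orientation: [-0.267, -3.128, 0.0]
contact_force: [-0.8, 0.2, 0.2]
finger_gap: 0.0001
gripper_force: 0.0
```

Run:
```python
from h import *
to([-.014,0,.1])
L=np.array([[-.014,0,.09],[-.014,.03,.09],[-.014,-.03,.09],[-.014,.015,.1],[-.014,-.015,.1]])
q=projw(ph(p,L)); print(q)
x0,y0=int(q[0,0])-70,max(0,int(q[0,1])-50)
print(x0,y0,(q-[x0,y0])*5)
w=robot.capture('wrist')[:,:,::-1]; cv2.imwrite('pics/w5full.png',w)
a=cv2.resize(w[y0:y0+110,x0:x0+140],None,fx=5,fy=5,interpolation=cv2.INTER_CUBIC)
cv2.imwrite('pics/w5.png',cv2.convertScaleAbs(a,alpha=1.5))
```

```text
clock 9.25 TCP(ph) [0.0295 0.0042 0.2496] turn [-0.0001 -0.0006  0.0034] shift [ 0.4347 -0.0423  1.4955] F [-0.8275  0.1958  0.201 ] gap 7.457769437136287e-05
[[309.668  145.368 ]
 [338.557  145.8032]
 [280.8407 145.2718]
 [324.4665 146.2526]
 [294.6303 145.9791]]
239 95 [[353.34   251.8402]
 [497.7851 254.016 ]
 [209.2034 251.3592]
 [427.3325 256.2631]
 [278.1513 254.8955]]
```

View pics/w5.png

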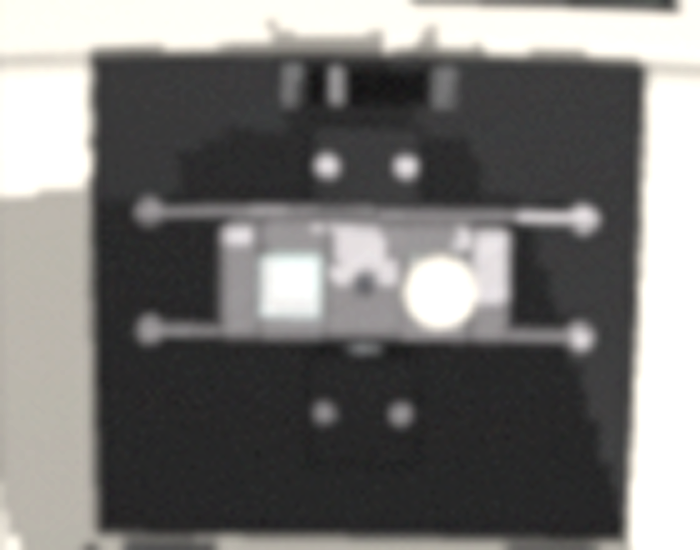

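In the wrist view, the white round stopper is at (440,290), on the +y side (image right is +y). The open cell is at (290,287) and the carriage centre at (366,283), about 3 mm +y and 4 mm +x of my fit. So I'll push the +y end plate toward −y, down to the −0.015 stop.

servo_tool:
  deltas:
    - [[0.2, 0.28, 0, 0, 0, 0, -1], [0.2, 0.28, 0, 0, 0, 0.0034, -1], [0, 0, 0.3, 0, 0, 0, -1], [0, 0, 0.4, 0, 0, 0, -1], [0, 0, 0.4, 0, 0, 0, -1], [0, 0, 0.3, 0, 0, 0, -1], [0, 0, 0.2, 0, 0, 0, -1], [0, 0, 0, 0, 0, 0, -1]]

```text
clock: 10.1
ee_pos: [0.5099, 0.0161, 0.0885]
orientation: [-0.282, -3.122, 0.001]
contact_force: [-0.5, 0.9, 0.8]
finger_gap: -0.0001
gripper_force: 0.0
```

Run:
```python
from h import *
to([-.010,.060,.058])
```

```text
clock 10.10 TCP(ph) [-0.0144  0.0594  0.0885] turn [-0.0005 -0.0021  0.0002] shift [-0.0438  0.006   0.3053] F [-0.4714  0.9235  0.7717] gap -5.179094132876016e-05
```

servo_tool:
  deltas:
    - [[-0.04, 0, 0.1, 0, 0, 0, -1], [0, 0, 0.1, 0, 0, 0, -1], [0, 0, 0.1, 0, 0, 0, -1], [0, 0, 0, 0, 0, 0, -1]]

```text
clock: 10.5
ee_pos: [0.5163, 0.0153, 0.0594]
orientation: [-0.283, -3.126, 0.001]
contact_force: [-0.5, 0.3, -0.3]
finger_gap: 0.0004
gripper_force: 0.0
```

servo_tool:
  deltas:
    - [[0, -0.05, 0, 0, 0, 0, -1], [0, -0.05, 0, 0, 0, 0, -1], [0, 0, 0, 0, 0, 0, -1]]

```text
clock: 10.8
ee_pos: [0.5155, 0.0039, 0.0608]
orientation: [0.287, 3.128, -0.001]
contact_force: [1.4, -0.4, -0.1]
finger_gap: 0.0001
gripper_force: 0.0
```

servo_tool:
  deltas:
    - [[0, -0.03, 0, 0, 0, 0, -1], [0, 0, 0, 0, 0, 0, -1]]

```text
clock: 11.0
ee_pos: [0.5149, 0.002, 0.0606]
orientation: [0.285, 3.128, -0.0]
contact_force: [0.7, -0.5, -0.3]
finger_gap: 0.0002
gripper_force: 0.0
```

servo_tool:
  deltas:
    - [[0, -0.03, 0, 0, 0, 0, -1], [0, 0, 0, 0, 0, 0, -1]]

```text
clock: 11.2
ee_pos: [0.5145, -0.0004, 0.0605]
orientation: [0.284, 3.129, 0.0]
contact_force: [-1.2, 0.5, 0.2]
finger_gap: 0.0004
gripper_force: 0.1
```

servo_tool:
  deltas:
    - [[0, -0.03, 0, 0, 0, 0, -1], [0, 0, 0, 0, 0, 0, -1]]

```text
clock: 11.4
ee_pos: [0.5139, -0.0034, 0.0605]
orientation: [0.284, 3.129, 0.0]
contact_force: [0.7, 0.4, -0.1]
finger_gap: 0.0
gripper_force: 0.5
```

servo_tool:
  deltas:
    - [[0, -0.03, 0, 0, 0, 0, -1], [0, 0, 0, 0, 0, 0, -1]]

```text
clock: 11.6
ee_pos: [0.5133, -0.0067, 0.0605]
orientation: [0.284, 3.129, -0.0]
contact_force: [-0.0, 0.8, -0.3]
finger_gap: -0.0
gripper_force: 0.6
```

servo_tool:
  deltas:
    - [[0, -0.03, 0, 0, 0, 0, -1], [0, 0, 0, 0, 0, 0, -1]]

```text
clock: 11.8
ee_pos: [0.5127, -0.0098, 0.0604]
orientation: [-0.284, -3.129, 0.001]
contact_force: [0.2, 0.2, 0.6]
finger_gap: 0.0001
gripper_force: 0.5
```

servo_tool:
  deltas:
    - [[0, -0.03, 0, 0, 0, 0, -1], [0, 0, 0, 0, 0, 0, -1]]

```text
clock: 12.0
ee_pos: [0.5122, -0.0128, 0.0604]
orientation: [-0.284, -3.129, 0.001]
contact_force: [0.7, 0.8, 0.3]
finger_gap: 0.0001
gripper_force: 0.5
```

Run:
```python
from h import *
to([-.010,.030,.058])
w=robot.capture('wrist'); cv2.imwrite('pics/w6full.png',w[:,:,::-1])
# bright (stopper) blobs near the carriage
q=projw(ph(p,[[-.010,.0175,.106],[-.010,.0025,.106],[-.010,.0325,.09],[-.010,.0175,.09]]));print(q)
m=(w.min(2)>150).astype(np.uint8)
n,l,s,c=cv2.connectedComponentsWithStats(m)
print([(s[i].tolist(),c[i].round(1).tolist()) for i in range(1,n) if 15<s[i,4]<3000])
```

```text
clock 12.00 TCP(ph) [-0.007   0.0313  0.0604] turn [-0.0001 -0.     -0.0002] shift [ 0.0301 -0.013   0.0242] F [0.6862 0.7549 0.2719] gap 8.164514996828135e-05
[[280.3345 277.2034]
 [246.0593 276.3165]
 [315.2769 261.3743]
 [283.6608 261.1871]]
[([553, 0, 12, 15, 130], [558.9, 5.5]), ([585, 10, 4, 26, 35], [586.4, 23.2]), ([489, 87, 11, 8, 75], [494.3, 90.6]), ([477, 89, 11, 12, 96], [481.4, 94.0]), ([449, 97, 11, 13, 102], [453.9, 102.2]), ([433, 100, 12, 13, 111], [438.5, 107.1]), ([304, 131, 10, 9, 66], [308.1, 135.0]), ([210, 135, 10, 16, 114], [214.6, 142.6]), ([552, 140, 88, 198, 2409], [609.5, 241.2]), ([498, 153, 20, 16, 192], [505.3, 160.2]), ([466, 172, 9, 6, 34], [470.1, 174.7]), ([450, 178, 9, 6, 35], [454.0, 180.8]), ([433, 184, 10, 7, 36], [437.5, 186.8]), ([326, 217, 29, 9, 103], [344.3, 221.4]), ([636, 218, 4, 18, 46], [638.0, 228.4]), ([170, 241, 34, 42, 708], [186.3, 265.5]), ([220, 240, 11, 3, 29], [224.8, 240.9]), ([261, 240, 8, 10, 54], [264.8, 245.2]), ([270, 248, 11, 23, 114], [273.7, 260.9]), ([346, 262, 7, 8, 42], [348.7, 265.6]), ([250, 272, 15, 15, 143], [257.4, 279.2]), ([510, 275, 126, 125, 2455], [561.3, 360.8]), ([589, 292, 19, 23, 42], [599.0, 302.5]), ([399, 317, 20, 19, 187], [408.8, 325.5]), ([574, 325, 9, 7, 23], [578.3, 327.7]), ([616, 362, 24, 27, 232], [631.5, 373.1]), ([535, 389, 14, 11, 51], [542.5, 395.3])]
```

servo_tool:
  deltas:
    - [[0, -0.02, 0, 0, 0, 0, -1], [0, 0, 0, 0, 0, 0, -1]]

```text
clock: 12.25
ee_pos: [0.512, -0.0141, 0.0604]
orientation: [0.283, 3.129, 0.0]
contact_force: [1.1, 1.5, 1.3]
finger_gap: -0.0002
gripper_force: 0.8
```

servo_tool:
  deltas:
    - [[0, -0.02, 0, 0, 0, 0, -1], [0, 0, 0, 0, 0, 0, -1]]

```text
clock: 12.45
ee_pos: [0.5119, -0.0143, 0.0605]
orientation: [0.281, 3.129, 0.004]
contact_force: [-0.3, 4.9, 1.0]
finger_gap: -0.0001
gripper_force: 2.4
```

servo_tool:
  deltas:
    - [[0, -0.02, 0, 0, 0, 0, -1], [0, 0, 0, 0, 0, 0, -1]]

```text
clock: 12.65
ee_pos: [0.5119, -0.0144, 0.0606]
orientation: [0.279, 3.128, 0.007]
contact_force: [1.7, 7.4, 0.3]
finger_gap: 0.0
gripper_force: 3.8
```

servo_tool:
  deltas:
    - [[0, -0.02, 0, 0, 0, 0, -1], [0, 0, 0, 0, 0, 0, -1]]

```text
clock: 12.85
ee_pos: [0.5118, -0.0145, 0.0606]
orientation: [0.277, 3.128, 0.01]
contact_force: [2.0, 10.7, 1.1]
finger_gap: -0.0001
gripper_force: 5.0
```

The force rises steadily at a fixed position, so the carriage is on its stop. I'll back off, rise, and repeat the earlier camera pose to check it numerically.

servo_tool:
  deltas:
    - [[0, 0.15, 0, 0, 0, 0, -1], [0, 0.2, 0, 0, 0, 0, -1], [0, 0, -0.3, 0, 0, 0, -1], [0, 0, -0.4, 0, 0, 0, -1], [0, 0, -0.4, 0, 0, 0, -1], [0, 0, -0.4, 0, 0, 0, -1], [0, 0, -0.4, 0, 0, 0, -1], [-0.18, -0.28, 0, 0, 0, 0, -1], [-0.18, -0.28, 0, 0, 0, 0, -1], [0, 0, 0, 0, 0, 0, -1]]

```text
clock: 13.85
ee_pos: [0.5428, -0.0549, 0.2505]
orientation: [0.299, 3.126, -0.009]
contact_force: [-0.7, -0.2, -0.8]
finger_gap: 0.0001
gripper_force: 0.0
```

Run:
```python
from h import *
to([.0295,.0042,.2496])
w=robot.capture('wrist'); cv2.imwrite('pics/w7full.png',w[:,:,::-1])
w5=cv2.imread('pics/w5full.png')[:,:,::-1]
q=projw(ph(p,[[-.010,.0175,.106],[-.010,.0025,.106],[-.010,-.0125,.099],[-.010,-.0275,.099]]));print(q)
for im in (w5,w):
    m=(im.min(2)>140).astype(np.uint8)
    n,l,s,c=cv2.connectedComponentsWithStats(m)
    print([(s[i].tolist(),c[i].round(1).tolist()) for i in range(1,n) if 10<s[i,4]<600 and 230<c[i][0]<390 and 90<c[i][1]<210])
```

```text
clock 13.85 TCP(ph) [ 0.0307 -0.0045  0.2505] turn [-0.0018  0.0005 -0.0031] shift [0.0121 0.0875 0.0086] F [-0.7256 -0.1759 -0.8105] gap 5.691900095750614e-05
[[332.5543 150.3634]
 [317.3983 150.3891]
 [302.5018 149.887 ]
 [287.7237 150.0775]]
[([306, 141, 12, 10, 75], [310.7, 145.5]), ([320, 142, 20, 19, 226], [329.3, 151.8]), ([292, 146, 11, 12, 128], [297.0, 151.6])]
[([244, 107, 20, 27, 502], [253.6, 119.6]), ([279, 140, 5, 13, 48], [280.6, 146.0]), ([314, 140, 20, 18, 201], [323.2, 149.1]), ([286, 145, 11, 12, 130], [290.9, 150.5])]
```

Run:
```python
from h import *
a=cv2.imread('pics/w5full.png',0);b=cv2.imread('pics/w7full.png',0)
a=cv2.resize(a,None,fx=4,fy=4,interpolation=cv2.INTER_CUBIC);b=cv2.resize(b,None,fx=4,fy=4,interpolation=cv2.INTER_CUBIC)
for n,(cx,cy,w,h) in dict(screws=(312,128,13,5),railL=(268.6,137,6,4),railR=(355.6,139,6,4),railL2=(268.6,161,6,4),railR2=(355,163,5,4),det=(311,178,12,4),catch=(313,112,18,6),stopper=(327,153,8,7),open=(297,152,7,7),plateL=(285,148,4,8)).items():
    t=a[int((cy-h)*4):int((cy+h)*4),int((cx-w)*4):int((cx+w)*4)]
    x0,y0=int((cx-w-25)*4),int((cy-h-12)*4)
    r=cv2.matchTemplate(b[y0:y0+t.shape[0]+96,x0:x0+t.shape[1]+200],t,cv2.TM_CCOEFF_NORMED)
    _,v,_,l=cv2.minMaxLoc(r); print(n,round(v,2),(l[0]-100)/4,(l[1]-48)/4)
```

```text
screws 0.99 8.25 -1.75
railL 0.77 11.75 4.5
railR 0.99 7.75 -2.25
railL2 0.75 8.75 -1.5
railR2 0.99 8.25 -2.25
det 0.99 9.0 -2.0
catch 0.98 7.5 -1.5
stopper 0.93 -6.0 -2.5
open 0.98 -5.75 -1.5
plateL 0.92 -5.75 -0.25
```

The fixed features shifted +8.3 px and both cells shifted −5.9 px. At about 1 px/mm that is roughly 15 mm of travel, so the carriage is at the stop. Next I'll go behind the open cover.

servo_tool:
  deltas:
    - [[-0.3, 0.04, 0, -0.0018, 0, -0.0031, -1], [-0.3, 0.03, 0, 0, 0, 0, -1], [-0.3, 0, 0, 0, 0, 0, -1], [-0.3, 0, 0, 0, 0, 0, -1], [0, 0, 0, 0, 0, 0, -1]]

```text
clock: 14.4
ee_pos: [0.6636, -0.0612, 0.2482]
orientation: [-0.268, -3.129, -0.008]
contact_force: [0.3, 0.4, -0.3]
finger_gap: 0.0003
gripper_force: 0.0
```

```bash
cat > arc.py <<'E'
from h import *
to([.150,.003,.132])
h,s0=p[3]+.002,.1
th=np.linspace(1.52,0.05,17); T=np.c_[h-s0*np.cos(th)+.053*np.sin(th)+.011, .06+s0*np.sin(th)+.053*np.cos(th)-.0185]
print(np.c_[th,T]); d=np.diff(T,axis=0); print(np.c_[-d[:,0],-d[:,1]]*10)
E
python3 arc.py
```

```text
clock 14.40 TCP(ph) [0.1507 0.011  0.2482] turn [ 0.0015 -0.0004  0.0032] shift [ 0.0071 -0.0801  1.162 ] F [ 0.3406  0.43   -0.327 ] gap 0.0002911111163875182
[[ 1.52    0.1167  0.1441]
 [ 1.4281  0.1071  0.148 ]
 [ 1.3362  0.0972  0.1511]
 [ 1.2444  0.087   0.1532]
 [ 1.1525  0.0767  0.1544]
 [ 1.0606  0.0663  0.1546]
 [ 0.9688  0.0559  0.1539]
 [ 0.8769  0.0457  0.1523]
 [ 0.785   0.0356  0.1497]
 [ 0.6931  0.0258  0.1462]
 [ 0.6013  0.0164  0.1418]
 [ 0.5094  0.0074  0.1365]
 [ 0.4175 -0.001   0.1305]
 [ 0.3256 -0.0089  0.1237]
 [ 0.2338 -0.0161  0.1162]
 [ 0.1419 -0.0226  0.1081]
 [ 0.05   -0.0283  0.0994]]
[[ 0.0961 -0.0396]
 [ 0.0993 -0.0306]
 [ 0.1017 -0.0214]
 [ 0.1033 -0.0119]
 [ 0.1039 -0.0024]
 [ 0.1037  0.0071]
 [ 0.1026  0.0166]
 [ 0.1006  0.026 ]
 [ 0.0978  0.0351]
 [ 0.0942  0.0439]
 [ 0.0898  0.0524]
 [ 0.0846  0.0604]
 [ 0.0787  0.0679]
 [ 0.0721  0.0748]
 [ 0.065   0.0811]
 [ 0.0573  0.0868]]
```

servo_tool:
  deltas:
    - [[0, -0.08, 0.2, 0.0015, 0, 0.0032, -1], [0, 0, 0.4, 0, 0, 0, -1], [0, 0, 0.35, 0, 0, 0, -1], [0, 0, 0.1, 0, 0, 0, -1], [0, 0, 0, 0, 0, 0, -1]]

```text
clock: 14.9
ee_pos: [0.6587, -0.0681, 0.1438]
orientation: [-0.283, -3.124, -0.002]
contact_force: [-0.3, -0.1, 0.0]
finger_gap: 0.0
gripper_force: 0.0
```

servo_tool:
  deltas:
    - [[0.1, 0, 0, 0, 0, 0, -1], [0.1, 0, 0, 0, 0, 0, -1], [0.1, 0, 0, 0, 0, 0, -1], [0.05, 0, 0, 0, 0, 0, -1], [0, 0, 0, 0, 0, 0, -1]]

```text
clock: 15.4
ee_pos: [0.6279, -0.0625, 0.148]
orientation: [0.283, 3.123, 0.001]
contact_force: [1.2, -1.2, 1.1]
finger_gap: 0.0002
gripper_force: 0.4
```

```bash
python3 -c "
from h import *
to([.1167,.003,.1441])"
```

```text
clock 15.40 TCP(ph) [0.1158 0.0033 0.148 ] turn [0.0005 0.0018 0.    ] shift [-0.0091 -0.0029  0.0386] F [ 1.2155 -1.1769  1.0665] gap 0.00018524138095133357
```

servo_tool:
  deltas:
    - [[0.1, 0, -0.02, 0, 0.0018, 0, -1], [0.1, 0, -0.03, 0, 0, 0, -1], [0.1, 0, -0.02, 0, 0, 0, -1], [0.1, 0, -0.01, 0, 0, 0, -1], [0, 0, 0, 0, 0, 0, -1]]

```text
clock: 15.9
ee_pos: [0.589, -0.0552, 0.1564]
orientation: [0.283, 3.127, 0.003]
contact_force: [3.9, -0.0, 4.4]
finger_gap: 0.0001
gripper_force: 2.3
```

```bash
python3 -c "
from h import *
to([.0767,.003,.1544])"
```

```text
clock 15.90 TCP(ph) [0.0762 0.0034 0.1564] turn [0.0006 0.0004 0.    ] shift [-0.0047 -0.0043  0.0201] F [ 3.8662 -0.0321  4.3627] gap 0.00012998352332352313
```

The contact force is about 5 N along the cover normal. I'll continue along the arc.

servo_tool:
  deltas:
    - [[0.104, 0, 0, 0, 0, 0, -1], [0.104, 0, 0.01, 0, 0, 0, -1], [0.103, 0, 0.02, 0, 0, 0, -1], [0.1, 0, 0.03, 0, 0, 0, -1], [0.098, 0, 0.035, 0, 0, 0, -1], [0.094, 0, 0.045, 0, 0, 0, -1], [0, 0, 0, 0, 0, 0, -1]]

```text
clock: 16.6
ee_pos: [0.5269, -0.0437, 0.1415]
orientation: [-0.283, -3.124, -0.004]
contact_force: [-0.5, 0.5, 7.0]
finger_gap: -0.0004
gripper_force: 2.7
```

```bash
python3 -c "
from h import *
to([.0164,.003,.1418])"
```

```text
clock 16.60 TCP(ph) [0.0131 0.0036 0.1415] turn [ 0.0006 -0.0017  0.0001] shift [-0.0333 -0.0061 -0.0033] F [-0.4689  0.5069  6.9958] gap -0.0003620534862130414
```

servo_tool:
  deltas:
    - [[0.085, 0, 0.052, 0, -0.001, 0, -1], [0.08, 0, 0.06, 0, 0, 0, -1], [0.075, 0, 0.068, 0, 0, 0, -1], [0.07, 0, 0.075, 0, 0, 0, -1], [0.06, 0, 0.08, 0, 0, 0, -1], [0.05, 0, 0.08, 0, 0, 0, -1], [0, 0, 0, 0, 0, 0, -1]]

```text
clock: 17.3
ee_pos: [0.4834, -0.0356, 0.0999]
orientation: [-0.282, -3.122, -0.004]
contact_force: [-4.3, 2.0, 6.5]
finger_gap: -0.0
gripper_force: 3.4
```

```bash
python3 -c "
from h import *
to([-.03,.003,.0945])"
```

```text
clock 17.30 TCP(ph) [-0.0311  0.0038  0.0999] turn [ 0.0006 -0.0024  0.0002] shift [-0.0115 -0.0079  0.0536] F [-4.3377  1.9885  6.5481] gap -7.49670728183632e-06
```

servo_tool:
  deltas:
    - [[0, 0, 0.03, 0, 0, 0, -1], [0, 0, 0.03, 0, 0, 0, -1], [0, 0, 0.02, 0, 0, 0, -1], [0, 0, 0, 0, 0, 0, -1]]

```text
clock: 17.7
ee_pos: [0.4798, -0.0351, 0.0907]
orientation: [-0.281, -3.114, -0.004]
contact_force: [-8.8, 2.7, 10.0]
finger_gap: -0.0002
gripper_force: 5.0
```

servo_tool:
  deltas:
    - [[0, 0, 0.02, 0, 0, 0, -1], [0, 0, 0, 0, 0, 0, -1]]

```text
clock: 17.9
ee_pos: [0.4786, -0.0348, 0.0885]
orientation: [-0.281, -3.111, -0.004]
contact_force: [-9.4, 4.7, 11.7]
finger_gap: 0.0001
gripper_force: 6.5
```

servo_tool:
  deltas:
    - [[0, 0, 0.02, 0, 0, 0, -1], [0, 0, 0, 0, 0, 0, -1]]

```text
clock: 18.1
ee_pos: [0.4784, -0.0348, 0.0879]
orientation: [-0.281, -3.111, -0.004]
contact_force: [-12.6, 2.8, 23.7]
finger_gap: 0.0002
gripper_force: 12.2
```

servo_tool:
  deltas:
    - [[0, 0, 0.02, 0, 0, 0, -1], [0, 0, 0, 0, 0, 0, -1]]

```text
clock: 18.3
ee_pos: [0.4782, -0.0348, 0.0875]
orientation: [-0.281, -3.111, -0.005]
contact_force: [-16.2, 3.5, 35.4]
finger_gap: 0.0
gripper_force: 18.6
```

The cover is at its hard end. I'll release straight up and check that it stays shut.

servo_tool:
  deltas:
    - [[0, 0, -0.2, 0, 0, 0, -1], [0, 0, -0.4, 0, 0, 0, -1], [0, 0, -0.4, 0, 0, 0, -1], [0, 0, -0.4, 0, 0, 0, -1], [0, 0, -0.1, 0, 0, 0, -1], [0, 0.4, 0, 0, 0, 0, -1], [0, 0.4, 0, 0, 0, 0, -1], [0, 0.4, 0, 0, 0, 0, -1], [0, 0.4, 0, 0, 0, 0, -1], [0, 0.4, 0, 0, 0, 0, -1], [0, 0.4, 0, 0, 0, 0, -1], [0, 0.4, 0, 0, 0, 0, -1], [0, 0.4, 0, 0, 0, 0, -1], [0, 0.4, 0, 0, 0, 0, -1], [0, 0.4, 0, 0, 0, 0, -1], [0, 0, 0, 0, 0, 0, -1], [0, 0, 0, 0, 0, 0, -1], [0, 0, 0, 0, 0, 0, -1]]

```text
clock: 20.1
ee_pos: [0.5583, 0.3544, 0.2342]
orientation: [-0.287, -3.125, 0.003]
contact_force: [0.5, -0.0, 0.6]
finger_gap: 0.0002
gripper_force: 0.0
```

Run:
```python
from h import *
o=robot.get_obs();print(o["clock"],o["ee_pos"],o["contact_force"])
for n,(x0,x1,y0,y1) in dict(top=(276,416,145,268),scene=(222,410,165,290)).items():
    b=robot.capture(n)[:,:,::-1]; a=cv2.imread(f"pics/{n}0.png"); cv2.imwrite(f"pics/{n}9.png",b)
    d=np.abs(a.astype(int)-b).max(2)[y0:y1,x0:x1]; print(n,(d>40).mean(),np.percentile(d,[50,90,99]))
    L=[[p[3]-.05,0,.113],[p[3]-.1,.04,.113],[p[3]-.02,-.04,.113]]
    for u,v in proj(n,ph(p,L)).astype(int): print(a[v,u],b[v,u])
```

```text
20.1 [0.5583 0.3544 0.2342] [ 0.5008 -0.0062  0.5872]
top 5.8072009291521487e-05 [1. 2. 3.]
[76 75 71] [76 75 71]
[77 75 70] [75 74 70]
[76 74 71] [76 74 71]
scene 0.03489361702127659 [ 35.  39. 137.]
[98 96 97] [121 121 121]
[104 103 103] [130 128 128]
[95 95 94] [113 114 114]
```

```bash
python3 -c "
from bench import robot
print(robot.sign_off())"
```

```text
the job is handed in; nothing more can be done
None
```

The job is handed in at about 20 s of the 56 s allowed: I popped the cover open, pushed the carriage to the −0.015 stop with the stoppered cell in the light path, and pressed the cover shut until it latched, after which the top view of the photometer and beaker matched the starting picture; the official result was not shown.

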